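Park the inking roller in its cradle

ROBOT

A 6-joint arm with a two-finger parallel gripper is mounted at the origin on the work surface. World frame = base frame: x ahead of the robot, y to its left, z up, the work surface at z = 0. Lengths are in mm, angles in rad, forces in N, time in s.
With the tool pointing down it reaches from about 250 to 800 mm from the base axis. Payload 3.9 kg.
Tool frame: the origin (TCP) lies on the centre line of the jaws, within the pads' length; the fingertips stand 22 mm ahead of it and the grasp point (between the pads) lies 3 mm ahead of it; z points along the fingers, x is the direction in which the jaws open and shut, and the axes are right-handed (so a half turn about z gives the same grasp; the last joint's range is limited). The gripper opens to 85 mm and grips with 20 to 120 N. Pads are 22 mm wide; open, the fingers measure 114 mm over their backs; the gripper's body (76 mm by 85 mm) begins 54 mm behind the grasp point. The pads swing forward as they close: fully open they stand 13 mm farther back than shut.
Start: joints at [1.204, 0.26, -0.138, 1.173, 0, 1.571], TCP at [188.276, 490.069, 253.304] pointing down, gripper open.
Joint ranges: [-2.78, 2.78], [-0.83, 1.72], [-1.28, 1.37], [-1.9, 2.12], [-1.57, 1.48], [-3.14, 3.14]. Speed limits (rad/s): [2.57, 2.57, 3.14, 3.14, 3.14, 3.14].

INTERFACE

Orientations are given as a unit quaternion [x, y, z, w].
In Python, from plant import ctrl, optics gives the robot as it stands.
- The arm moves only by the tool step_arm, never from a script. Its argument "motion" is a list of rows, each a list of 3 entries, a list of its own where there are three numbers: the shift along the tool's x, y, z in mm, then the turn about the tool's z in degrees, then the gripper's target within -1 to 1 (fully open at 1, half-way at 0, shut at -1). A call has exactly 10 rows; each row is the pose to reach, as a shift and turn from the pose measured when the call began, along the tool's axes at that moment; what a row does not reach only later rows make up. A row lasts 1/12 s, in which the tool goes at most 41.7 mm and 7.16 degrees, less where a joint would pass 70% of its speed; a pose out of reach is approached as far as the arm can. A call with a gripper value outside its range is refused whole. The fingers move at their own pace and stop on an object; "squeeze" is the grip in N (left out, the last holds). Time passes only in rows, so rows that repeat a pose let the fingers close, or fill a call up. It gives the time, the measured TCP pose, the force and the opening at its end, in the units of the state.
- ctrl.sense(): the state, without advancing time (a new reading comes with each control period).
- optics.read_camera(name): name is "scene" or "top"; returns a dict with "color" (420x560x3 uint8, blue, green, red), "camera_matrix" (3x3 intrinsics, pixels), "world_to_cam" (4x4, takes a point from world to camera coordinates). Camera axes: x right, y down, z forward; pixel columns grow to the right and rows downward; lengths in mm; the calibration is good to about 2 mm. A picture is of the moment at which its call begins. There is no depth.
- ctrl.job_done(): hands the job in, once; it reports no verdict.
The state is a dict: "time": time; "joint_pos": joint angles; "dq": joint speeds; "effort": joint torques, N m; "tcp_pos": TCP position; "tcp_rot": TCP orientation; "wrist_force": force on the tool from outside, world axes, zero at the start; "moment": the same for the moment, N m; "gripper_width": opening from 0.0 (shut) to 1.0 (fully open).
Only numpy, scipy, OpenCV 4.12 (cv2) and the standard library are available. Lean on these libraries where they do the work, as an engineer would, in place of code of your own. Each camera call takes 0.05 s, during which the arm holds its last target.

TASK

On the printmaking table, push the rubber inking roller with the fingertips up its plywood ramp, slowly (a few centimetres a second), until it drops into the shallow seat at the top against the wooden stop, and leave it resting there. Roll it by pushing from behind only: do not pinch or lift it, and do not let it get away and roll back down. Leave the brush jar, the ink tub and the roll of tape where they are.

Things in the scene. Friction and masses are not known exactly. Their poses are not given: they have to be found in the camera images.
- roller: Loose inking roller lying across the ramp: smooth, hard black rubber cylinder, diameter 56 mm, 120 mm long, with a steel axle stub (diameter 12, length 14 mm) at each end; 0.3 to 0.65 kg. Origin at its centre; its y axis is the roller's axis (x and z turn as it rolls). It starts at rest on the ramp's level foot, up to 0.08 rad askew, and rolls freely.
- ramp: Fixed plywood ramp, 362 mm long, 148 wide. Origin on the table under its middle; x is level, pointing uphill, y across, z up. Along x, in mm: lip 5 high at -180 to -170; level foot, top 10 above the table, to -50; 8 degree slope up to a crest 34 above the table at 120; seat to 164; stop to 182. Side fences stand 10 above the surface, 128 apart inside.
- deck: The sloping deck of the ramp, fixed to it. Origin in the middle of the slope's lower edge, on its surface; x points up the slope, y across, z square to the surface. 172 mm long.
- seat (a point): Middle of the level seat's surface at the top of the ramp, 30 mm above the table, 44 mm long between the crest and the stop. The crest stands 4 mm above it, which keeps the seated roller from rolling back. The seated roller's centre is at ramp x = 136 mm, 58 mm above the table, with up to 2 mm of play.
- stop_face (a point): Point on the face of the wooden stop towards the roller, in the middle of its width, 28 mm above the seat. The stop is 18 mm thick, rigid, and rises 45 mm above the seat.
- brush_jar: Bystander: clear jar, 72 mm in diameter, 110 mm high, with paint brushes standing up to about 260 mm high. Origin under its centre.
- ink_tub: Bystander: red tub with a white lid, 72 mm in diameter, 85 mm high. Origin under its centre.
- tape_roll: Bystander: flat roll of tape, 90 mm in diameter, 25 mm high, lying on the table. Origin under its centre.
There are look-alikes about, which are no part of the job. Of the things like the roller, leave any that is orange or turquoise; of the rest the smaller one is meant.

How it is judged:
By the outcome, as a careful person would: the job done as asked, in the order asked, and still so for the second after the job is handed in, with the robot touching nothing.
It also fails if it takes over 42 s, if anything falls off the work surface, if the arm or the gripper's body presses on something with over 40 N, if the wrist force passes 120 N, or if a joint passes its speed limit or range.

## Working session

There is one attempt and no reset: what is moved stays moved. The work goes in short steps, Python scripts to look and compute and a tool call to move; the robot and the scene stay as the last step left them, time stands still between calls to the robot, and variables do not carry over. Pictures are saved under pics/ and viewed, and the job is handed in when it is done.

Besides the shell and the picture viewer there is one more tool, called after "Request:" by a JSON object that holds its "fn" and its "kwargs". step_arm: Moves the arm, as the interface text tells. Its arguments: {"type":"object","properties":{"motion":{"type":"array","items":{"type":"array"}},"squeeze":{"type":"number"}},"required":["motion"]}

```bash
mkdir -p pics; python3 - <<'E'
from plant import ctrl, optics
import cv2
for n in("scene","top"):
    d=optics.read_camera(n); cv2.imwrite(f"pics/{n}0.png",d["color"]); print(d["camera_matrix"],d["world_to_cam"])
print(ctrl.sense())
E
```

```text
[[497.14793006   0.         281.89168277]
 [  0.         497.14793006 203.71421253]
 [  0.           0.           1.        ]] [[ 2.53810152e-01  9.67143494e-01  1.46242554e-02 -7.65196160e+01]
 [ 6.05365907e-01 -1.47039424e-01 -7.82247740e-01 -3.16536546e+02]
 [-7.54395470e-01  2.07395443e-01 -6.22795797e-01  1.86296636e+03]
 [ 0.00000000e+00  0.00000000e+00  0.00000000e+00  1.00000000e+00]]
[[497.70079818   0.         278.30608383]
 [  0.         497.70079818 205.86716971]
 [  0.           0.           1.        ]] [[-8.54872348e-02 -9.96338333e-01 -1.36343636e-03 -2.22695049e+01]
 [-9.75404420e-01  8.39699678e-02 -2.03802018e-01  6.10474216e+02]
 [ 2.03170251e-01 -1.60925691e-02 -9.79011174e-01  1.36636579e+03]
 [ 0.00000000e+00  0.00000000e+00  0.00000000e+00  1.00000000e+00]]
{'time': 0.1, 'joint_pos': array([ 1.20401996e+00,  2.60632122e-01, -1.39256196e-01,  1.17268282e+00,
        3.34879840e-06,  1.57081348e+00]), 'dq': array([ 0.00069573,  0.00016934,  0.00303489,  0.00042287, -0.00072253,
       -0.00165069]), 'effort': array([-5.73870275e-04, -4.06506729e+01,  2.54527473e+01,  1.01163058e-02,
       -2.32018471e-05, -3.94547499e-06]), 'tcp_pos': array([188.06253164, 489.54601353, 252.53475248]), 'tcp_rot': array([ 8.24203563e-01,  5.66292945e-01, -7.32341522e-04,  5.01163404e-04]), 'wrist_force': array([0.20520885, 0.02276322, 0.09633461]), 'moment': array([ 0.00928305, -0.05847519,  0.00213877]), 'gripper_width': 0.9948761266083883}
```

View pics/scene0.png

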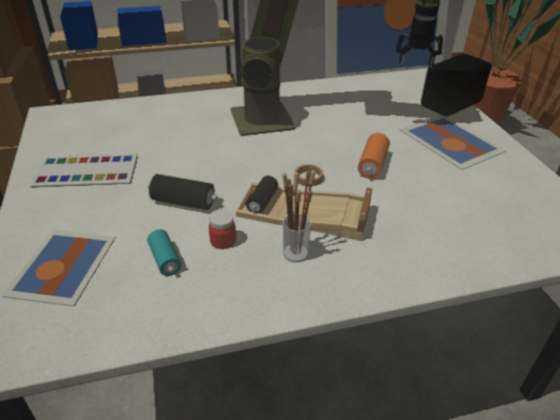

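View pics/top0.png

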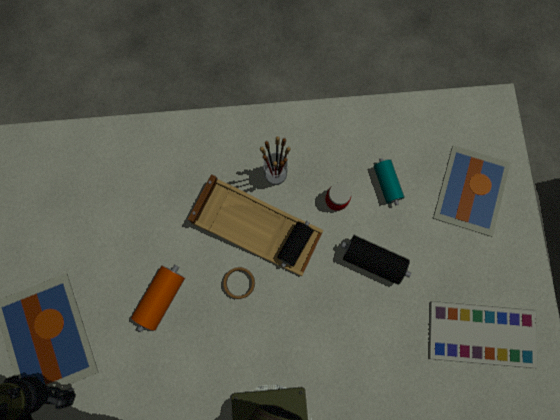

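```bash
python3 - <<'E'
import cv2
a=cv2.imread("pics/top0.png")[120:320,170:370]
cv2.imwrite("pics/c1.png",cv2.convertScaleAbs(cv2.resize(a,(600,600),interpolation=cv2.INTER_CUBIC),alpha=1.5))
a=cv2.imread("pics/scene0.png")[140:280,220:400]
cv2.imwrite("pics/c2.png",cv2.convertScaleAbs(cv2.resize(a,None,fx=4,fy=4,interpolation=cv2.INTER_CUBIC),alpha=1.3))
E
```

```text
(no output)
```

View pics/c1.png

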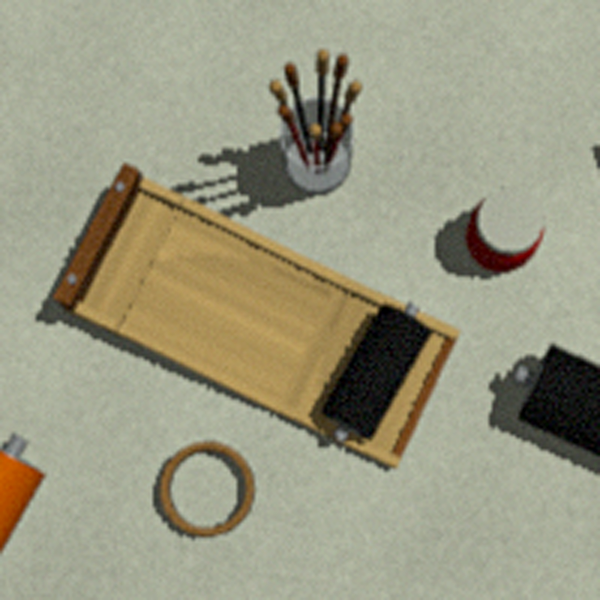

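View pics/c2.png

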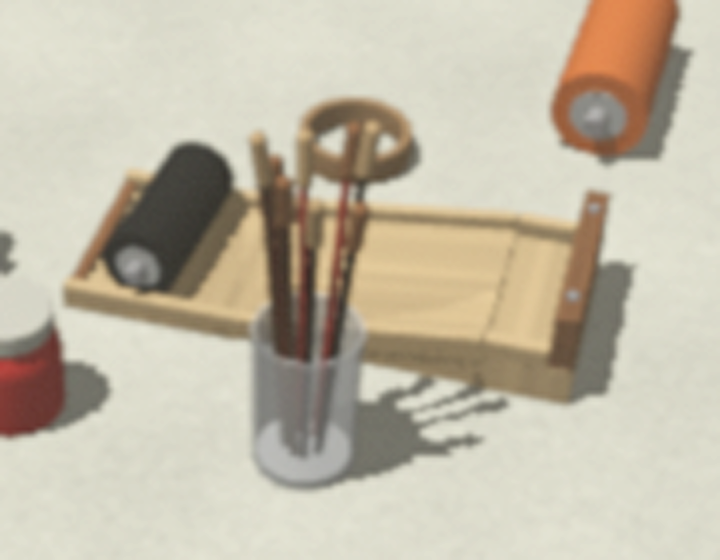

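```bash
cat > h.py <<'E'
import numpy as np
from scipy.optimize import least_squares
from plant import ctrl, optics
def cams(): 
    r={}
    for n in("scene","top"):
        d=optics.read_camera(n); r[n]=(d["camera_matrix"],d["world_to_cam"],d["color"])
    return r
def proj(c,P):
    q=(c[1][:3,:3]@np.atleast_2d(P).T).T+c[1][:3,3]
    q=(c[0]@q.T).T; return q[:,:2]/q[:,2:]
def T(p,P):
    P=np.atleast_2d(P).astype(float);c,s=np.cos(p[2]),np.sin(p[2])
    return np.c_[p[0]+c*P[:,0]-s*P[:,1],p[1]+s*P[:,0]+c*P[:,1],P[:,2]]
E
python3 - <<'E'
from h import *
C=cams()
top=[((182,-74,75),(123,165)),((164,-74,75),(142,172)),((182,74,75),(56,300)),((164,74,75),(75,308)),((-180,-74,20),(458,331)),((-180,74,20),(397,466))]
sc=[((182,74,75),(608,194)),((164,74,75),(588,192)),((-180,74,20),(130,172)),((-180,-74,20),(66,291)),((182,-74,0),(570,402))]
def res(p):
    P,u=zip(*top);r=proj(C["top"],T(p,P))-(np.array(u)/3+[170,120])
    P,u=zip(*sc);r2=proj(C["scene"],T(p,P))-(np.array(u)/4+[220,140])
    return np.r_[r.ravel(),r2.ravel()]
s=least_squares(res,[500,0,1.3],loss="soft_l1");print(s.x,res(s.x).reshape(-1,2).round(1))
p=s.x; np.save("ramp.npy",p)
# roller: stub ends z=38 in top, find xy; 
def atz(c,u,z):
    Ki=np.linalg.inv(c[0]);R=c[1][:3,:3];o=-R.T@c[1][:3,3];d=R.T@Ki@[u[0],u[1],1]
    return o+d*(z-o[2])/d[2]
def toramp(w):
    d=w[:2]-p[:2];c,s_=np.cos(p[2]),np.sin(p[2]);return [c*d[0]+s_*d[1],-s_*d[0]+c*d[1]]
for u in[(412,308),(341,435)]: print("stub",toramp(atz(C["top"],np.array(u)/3+[170,120],38)))
for u in [(385,304),(429,326),(324,417),(370,438)]: print("edge",toramp(atz(C["top"],np.array(u)/3+[170,120],38)))
print("scene stub",toramp(atz(C["scene"],np.array((140,268))/4+[220,140],38)))
for n,u,c in(("jar",(322,160),"top"),("tub",(506,222),"top"),("tape",(205,490),"top")):
    w=atz(C[c],np.array(u)/3+[170,120],{"jar":55,"tub":85,"tape":12}[n]);print(n,w,toramp(w))
w=atz(C["scene"],np.array((303,460))/4+[220,140],0);print("jar",w,toramp(w))
E
```

```text
[559.84404295  -6.87718641   1.04574985] [[-0.8 -1.3]
 [-1.6 -1.1]
 [-2.  -0.6]
 [-2.7 -0.6]
 [ 0.4 -0.9]
 [-0.3  0.2]
 [-0.3 -1.5]
 [-1.6 -2.1]
 [-1.6 -1.6]
 [-2.  -1.9]
 [-1.3 -0. ]]
stub [np.float64(-130.37979868575707), np.float64(-69.51525350008063)]
stub [np.float64(-120.07747806664668), np.float64(70.63304892748246)]
edge [np.float64(-105.100365584172), np.float64(-61.977139988789546)]
edge [np.float64(-152.53091127096354), np.float64(-60.45781446743693)]
edge [np.float64(-98.17372114130478), np.float64(62.03340257536412)]
edge [np.float64(-146.2213655640774), np.float64(61.48605441694581)]
scene stub [np.float64(-122.73145967335839), np.float64(-62.21002306375924)]
jar [705.13092735 -80.06954782  55.        ] [np.float64(9.492121927387629), np.float64(-162.404741823275)]
tub [ 621.32383298 -247.82027729   85.        ] [np.float64(-177.6712686379908), np.float64(-173.97200327901572)]
tape [399.48119244  59.0178577   12.        ] [np.float64(-23.36337191687909), np.float64(171.79218118384014)]
jar [ 7.26370278e+02 -7.40451202e+01 -1.13686838e-13] [np.float64(25.351356235426223), np.float64(-177.76340223260905)]
```

```bash
cat > ov.py <<'E'
from h import *
import cv2,sys
def overlay(C,p,tag,roller=None):
    boxes=[]
    L=[]
    def rect(x0,x1,y0,y1,z): 
        q=[(x0,y0,z),(x1,y0,z),(x1,y1,z),(x0,y1,z)];return [(q[i],q[(i+1)%4]) for i in range(4)]
    L+=rect(164,182,-74,74,75)+rect(-180,182,-74,74,0)
    for y in(-74,74,-64,64): L+=[((-180,y,20),(-50,y,20)),((-50,y,20),(120,y,44)),]
    L+=[((-50,-64,10),(-50,64,10)),((120,-64,34),(120,64,34)),((-180,-74,20),(-180,-64,20))]
    for n,(x0,y0,w,h,k) in {"top":(170,160,170,130,4.6),"scene":(225,160,160,90,5)}.items():
        im=cv2.convertScaleAbs(cv2.resize(C[n][2][y0:y0+h,x0:x0+w],None,fx=k,fy=k,interpolation=cv2.INTER_CUBIC),alpha=1.5)
        for a,b in L:
            q=(proj(C[n],T(p,[a,b]))+.5-[x0,y0])*k
            cv2.line(im,*[tuple(int(v) for v in r) for r in q],(255,0,255),1)
        cv2.imwrite(f"pics/{tag}_{n}.png",im)
E
python3 - <<'E'
from ov import *
overlay(cams(),np.load("ramp.npy"),"o1")
E
```

```text
(no output)
```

View pics/o1_top.png

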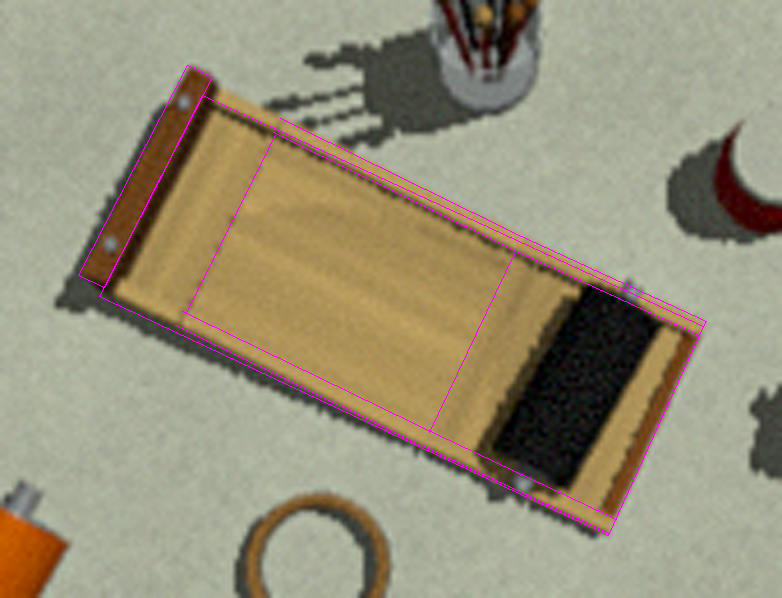

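View pics/o1_scene.png

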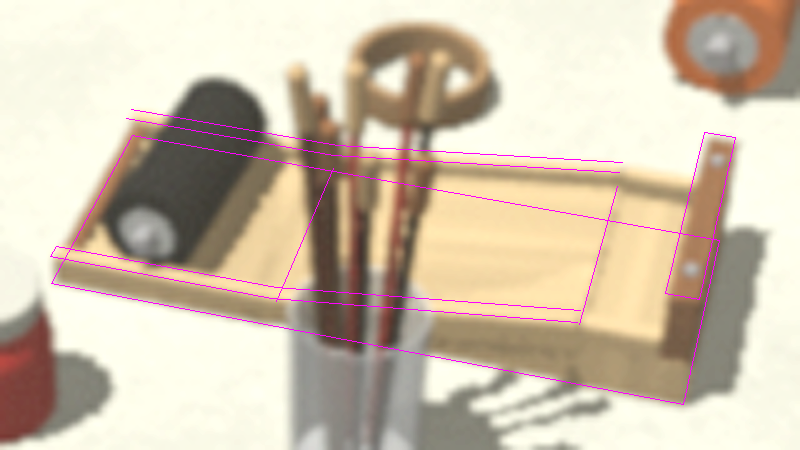

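```bash
python3 - <<'E'
from ov import *
C=cams()
top=[((182,-74,75),(188,66)),((164,-74,75),(214,80)),((182,74,75),(81,275)),((164,74,75),(106,288)),((-180,-74,20),(705,322)),((-180,74,20),(605,535)),((-180,-74,20),(705,322)),((-180,74,20),(605,535))]
sc=[((182,74,75),(736,140)),((-180,74,20),(135,120)),((-180,-74,20),(58,258)),((182,-74,0),(686,405))]
def res(p):
    P,u=zip(*top);r=proj(C["top"],T(p,P))-(np.array(u)/4.6+[170,160]-.5)
    P,u=zip(*sc);r2=proj(C["scene"],T(p,P))+p[3:5]-(np.array(u)/5+[225,160]-.5)
    return np.r_[r.ravel(),r2.ravel()]
s=least_squares(res,[500,0,1.3,0,0],loss="soft_l1");print(s.x,res(s.x).reshape(-1,2).round(1))
p=s.x[:3];np.save("ramp.npy",p)
overlay(C,p,"o2")
def atz(c,u,z):
    Ki=np.linalg.inv(c[0]);R=c[1][:3,:3];o=-R.T@c[1][:3,3];d=R.T@Ki@[u[0],u[1],1]
    return o+d*(z-o[2])/d[2]
def toramp(w):
    d=w[:2]-p[:2];c,s_=np.cos(p[2]),np.sin(p[2]);return np.r_[c*d[0]+s_*d[1],-s_*d[0]+c*d[1]].round(1)
for u in[(630,292),(522,484)]: print("stub",toramp(atz(C["top"],np.array(u)/4.6+[170,160]-.5,38)))
for u in [(588,287),(663,322),(492,452),(567,492)]: print("edge",toramp(atz(C["top"],np.array(u)/4.6+[170,160]-.5,38)))
E
```

```text
[ 5.59348171e+02 -6.39622375e+00  1.04386949e+00  5.28664583e-01
  6.63531525e-01] [[-0.2 -0. ]
 [-0.3 -0.5]
 [-0.6  0.2]
 [-0.4  0. ]
 [ 0.1  0.3]
 [ 0.7 -0. ]
 [ 0.1  0.3]
 [ 0.7 -0. ]
 [ 0.6  0.1]
 [ 0.1 -1.6]
 [-0.9  0.2]
 [ 0.   0.6]]
stub [-128.5  -68.5]
stub [-118.3   69.8]
edge [-103.2  -60.1]
edge [-155.2  -60. ]
edge [-93.   59.9]
edge [-145.6   62.4]
```

View pics/o2_top.png

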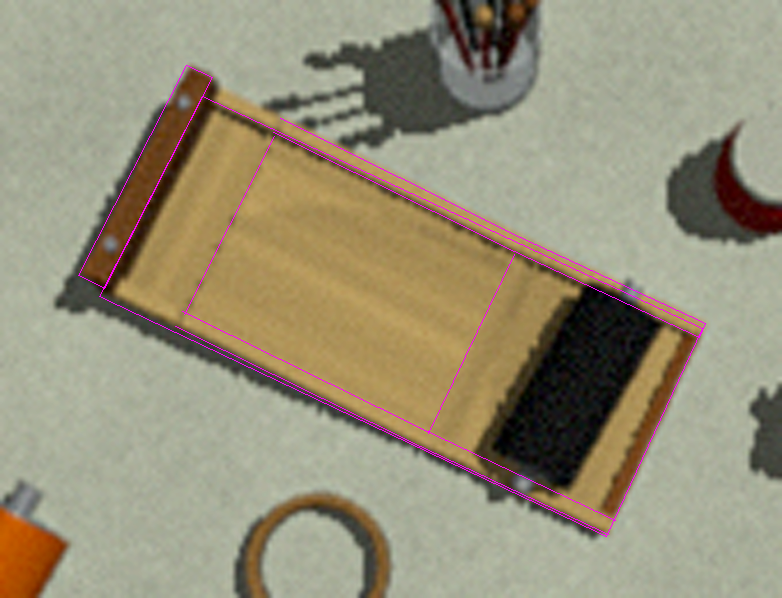

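Request:
{"fn": "step_arm", "kwargs": {"motion": [[[-15,14,0],3,0.6],[[-40,39,0],8,0.6],[[-67,65,0],14,0.6],[[-94,91,0],20,0.6],[[-121,117,0],26,0.6],[[-148,143,0],32,0.6],[[-175,169,0],38,0.6],[[-202,195,0],43,0.6],[[-229,221,0],48,0.6],[[-256,247,0],53,0.6]]}}

```text
time: 1.23
tcp_pos: [327.3, 160.8, 253.5]
tcp_rot: [0.991, 0.137, 0.0, -0.0]
wrist_force: [0.6, 0.3, 1.0]
gripper_width: 0.801
```

```bash
cat > go.py <<'E'
from h import *
from scipy.spatial.transform import Rotation as R
import sys
p=np.load("ramp.npy")
def report(rx=None,ry=0,z=None):
    s=ctrl.sense();M=R.from_quat(s["tcp_rot"]).as_matrix();t=s["tcp_pos"]
    d=t[:2]-p[:2];c,sn=np.cos(p[2]),np.sin(p[2])
    print("t",s["time"],"tcp",t.round(1),"ramp",np.round([c*d[0]+sn*d[1],-sn*d[0]+c*d[1],t[2]],1),"F",s["wrist_force"].round(1),"w",s["gripper_width"],"z",M[:,2].round(3))
    want=p[2]-np.pi/2; a=np.arctan2(M[1,0],M[0,0]);print("turn deg",np.degrees(a-want).round(1))
    if rx is not None:
        w=T(p,[[rx,ry,z]])[0]; print("tool shift",(M.T@(w-t)).round(1))
if __name__=="__main__": report(*map(float,sys.argv[1:]))
E
python3 go.py -185 0 200
```

```text
t 1.2333 tcp [327.3 160.8 253.5] ramp [ 27.8 284.7 253.5] F [0.6 0.3 1. ] w 0.8013523182171016 z [ 0.001  0.    -1.   ]
turn deg 46.0
tool shift [ 44.9 352.6  53.6]
```

Request:
{"fn": "step_arm", "kwargs": {"motion": [[[4,36,0],5,0.6],[[9,72,3],10,0.6],[[14,108,8],15,0.6],[[19,144,13],20,0.6],[[24,180,18],25,0.6],[[29,216,24],30,0.6],[[34,252,32],35,0.6],[[39,288,40],40,0.6],[[43,324,47],43,0.6],[[45,352,53],46,0.6]]}}

```text
time: 2.07
tcp_pos: [467.3, -168.5, 200.2]
tcp_rot: [0.965, -0.263, 0.001, 0.0]
wrist_force: [0.4, 0.4, 0.9]
gripper_width: 0.801
```

```bash
python3 go.py -185 0 60
```

```text
t 2.0667 tcp [ 467.3 -168.5  200.2] ramp [-186.4   -1.9  200.2] F [0.4 0.4 0.9] w 0.8008354224198773 z [ 0.002 -0.001 -1.   ]
turn deg -0.3
tool shift [ -2.2  -1.3 140.2]
```

Request:
{"fn": "step_arm", "kwargs": {"motion": [[[0,0,10],0,0.6],[[0,0,28],0,0.6],[[0,0,46],0,0.6],[[0,0,64],0,0.6],[[-1,0,82],0,0.6],[[-2,0,98],0,0.6],[[-2,0,112],0,0.6],[[-2,0,124],0,0.6],[[-2,0,134],0,0.6],[[-2,0,140],0,0.6]]}}

```text
time: 2.9
tcp_pos: [465.2, -167.3, 59.0]
tcp_rot: [0.965, -0.263, 0.0, 0.0]
wrist_force: [-0.9, 0.7, -0.2]
gripper_width: 0.796
```

```bash
cat > snap.py <<'E'
from ov import *
C=cams(); overlay(C,np.load("ramp.npy"),sys.argv[1])
import go; go.report(*map(float,sys.argv[2:]))
E
python3 snap.py s1 -185 0 42
```

```text
t 3.0 tcp [ 465.1 -167.3   59.3] ramp [-186.4    0.6   59.3] F [-0.6  0.1  1.1] w 0.8007314710151433 z [-0.  0. -1.]
turn deg -0.3
tool shift [ 0.5 -1.4 17.3]
```

View pics/s1_top.png

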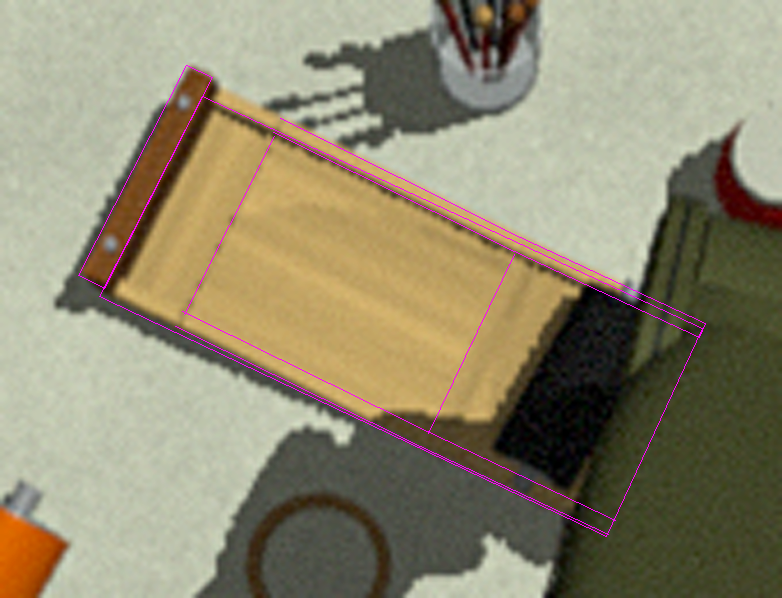

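View pics/s1_scene.png

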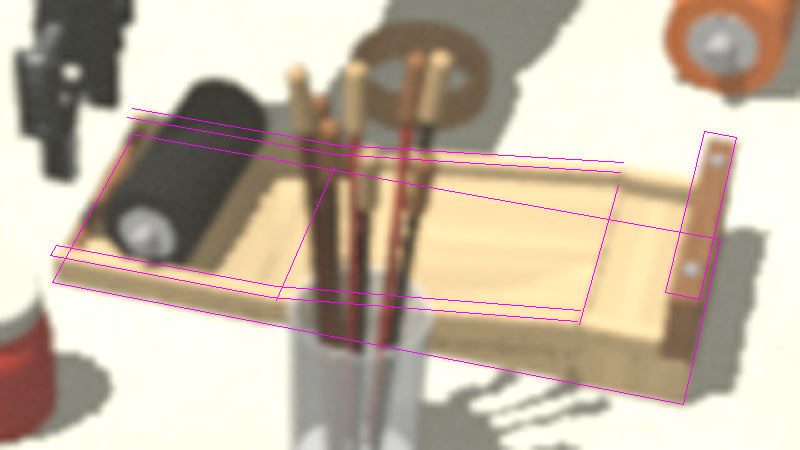

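```bash
cat > sc.py <<'E'
from h import *
import cv2,sys
from scipy.spatial.transform import Rotation as R
d=optics.read_camera("scene");c=(d["camera_matrix"],d["world_to_cam"]);s=ctrl.sense();M=R.from_quat(s["tcp_rot"]).as_matrix();t=s["tcp_pos"]
im=cv2.convertScaleAbs(cv2.resize(d["color"][100:250,170:370],None,fx=4,fy=4,interpolation=cv2.INTER_CUBIC),alpha=1.6)
for zz in (9,22): 
  for yy in(-34,34):
    q=(proj(c,t+M@[yy,0,zz])[0]+[.5+.5,.5+.66]-[170,100])*4
    cv2.circle(im,tuple(int(v) for v in q),3,(0,0,255) if zz==9 else (0,255,0),-1)
cv2.imwrite(f"pics/{sys.argv[1]}.png",im)
E
python3 sc.py f1
```

```text
(no output)
```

View pics/f1.png

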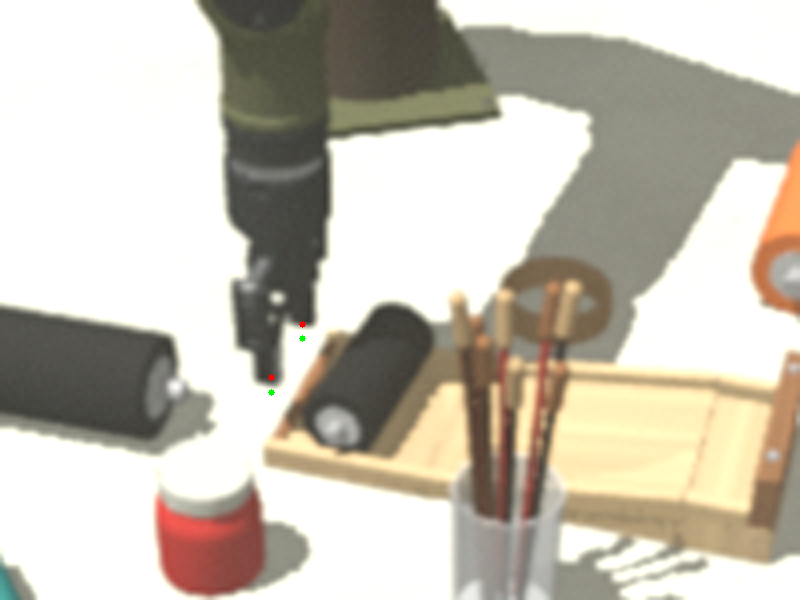

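Request:
{"fn": "step_arm", "kwargs": {"motion": [[[0,-2,1],0,0.6],[[0,-4,4],0,0.6],[[0,-6,8],0,0.6],[[0,-8,12],0,0.6],[[0,-8,16],0,0.6],[[0,-9,19],0,0.6],[[0,-9,22],0,0.6],[[0,-9,23],0,0.6],[[0,-9,23],0,0.6],[[0,-9,23],0,0.6]]}}

```text
time: 3.88
tcp_pos: [470.2, -159.7, 36.9]
tcp_rot: [0.965, -0.263, 0.0, 0.0]
wrist_force: [-0.3, -0.1, -0.3]
gripper_width: 0.801
```

```bash
python3 go.py -150 0 36;python3 sc.py f2
```

```text
t 3.8833 tcp [ 470.2 -159.7   36.9] ramp [-177.4   -0.    36.9] F [-0.3 -0.1 -0.3] w 0.8011438352782823 z [ 0.001 -0.    -1.   ]
turn deg -0.3
tool shift [ -0.2 -27.4   0.9]
```

View pics/f2.png

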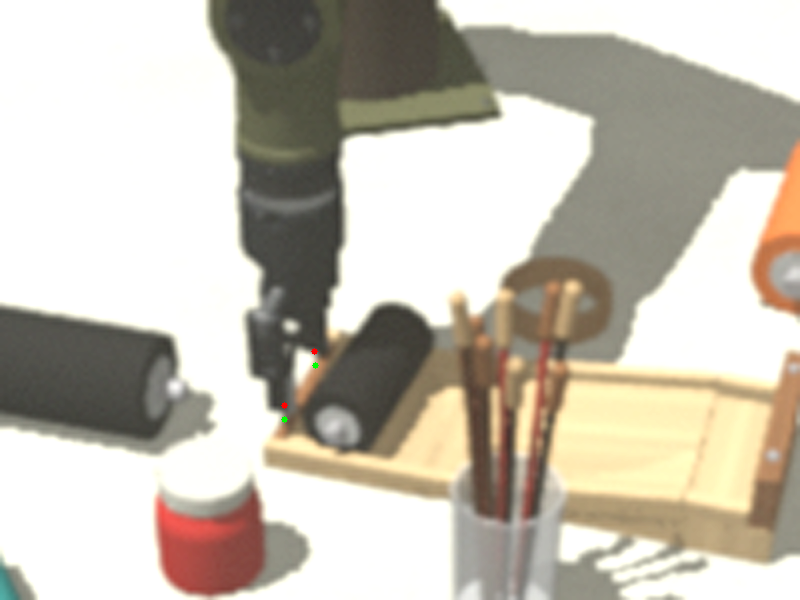

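Request:
{"fn": "step_arm", "kwargs": {"motion": [[[0,-2,0],0,0.6],[[0,-4,0],0,0.6],[[0,-6,0],0,0.6],[[0,-7.5,0],0,0.6],[[0,-9,0],0,0.6],[[0,-10.5,0],0,0.6],[[0,-12,0],0,0.6],[[0,-13.5,0],0,0.6],[[0,-15,0],0,0.6],[[0,-16.5,0],0,0.6]]}}

```text
time: 4.77
tcp_pos: [478.7, -145.5, 37.0]
tcp_rot: [0.965, -0.263, 0.001, 0.0]
wrist_force: [-0.7, 0.6, 0.4]
gripper_width: 0.798
```

```bash
python3 snap.py s2
```

```text
t 4.8667 tcp [ 478.8 -145.4   37.1] ramp [-160.6   -0.3   37.1] F [-0.4  0.2  0.1] w 0.8022433147338861 z [ 0.001 -0.    -1.   ]
turn deg -0.3
```

View pics/s2_top.png

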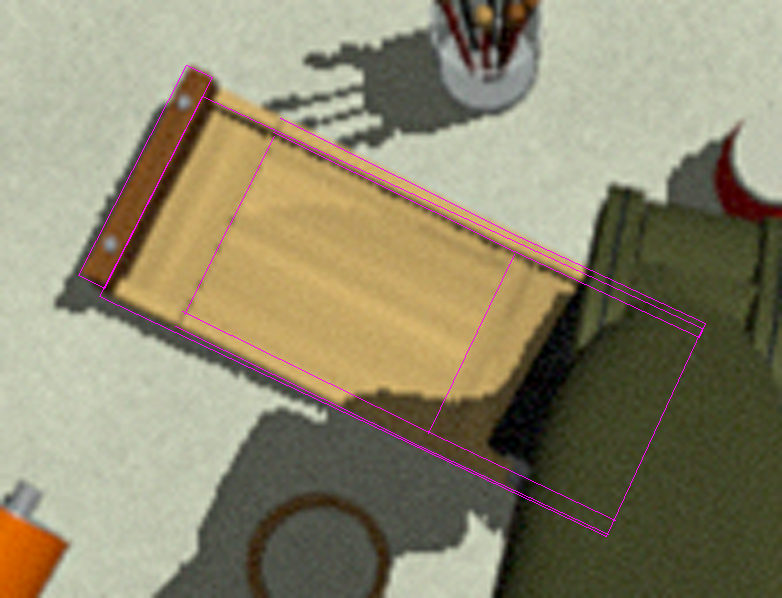

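View pics/s2_scene.png

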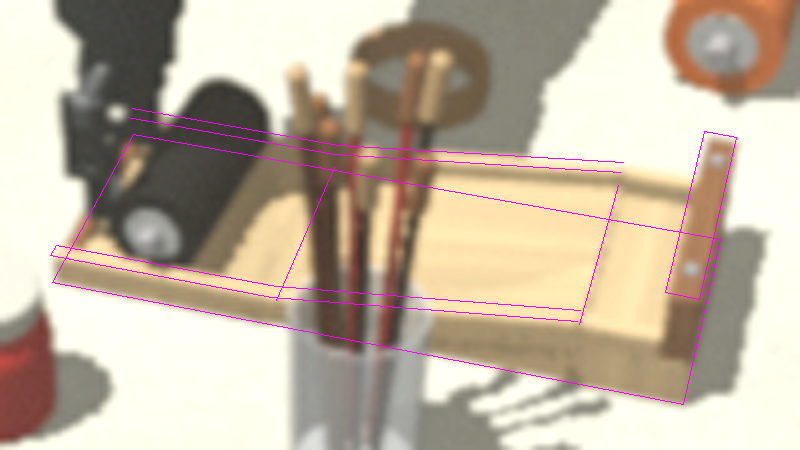

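Request:
{"fn": "step_arm", "kwargs": {"motion": [[[0,-1,0],0,0.6],[[0,-2.5,0],0,0.6],[[0,-4.5,0],0,0.6],[[0,-7,0],0,0.6],[[0,-9.5,0],0,0.6],[[0,-12,0],0,0.6],[[0,-14.5,0],0,0.6],[[0,-17,0],0,0.6],[[0,-19.5,0],0,0.6],[[0,-22,0],0,0.6]]}}

```text
time: 5.7
tcp_pos: [490.1, -126.2, 37.1]
tcp_rot: [0.965, -0.263, 0.001, -0.0]
wrist_force: [-0.2, -0.1, -0.5]
gripper_width: 0.799
```

Request:
{"fn": "step_arm", "kwargs": {"motion": [[[0,-2.5,0],0,0.6],[[0,-5,0],0,0.6],[[0,-7.5,0],0,0.6],[[0,-10,0],0,0.6],[[0,-12.5,0],0,0.6],[[0,-15,0],0,0.6],[[0,-17.5,0],0,0.6],[[0,-20,0],0,0.6],[[0,-22.5,0],0,0.6],[[0,-25,0],0,0.6]]}}

```text
time: 6.53
tcp_pos: [502.8, -104.6, 37.1]
tcp_rot: [0.965, -0.263, 0.001, 0.0]
wrist_force: [-0.9, -1.6, 1.5]
gripper_width: 0.8
```

```bash
python3 snap.py s3 -50 0 42
```

```text
t 6.6333 tcp [ 503.1 -104.2   37.1] ramp [-112.8   -0.6   37.1] F [0.7 1.3 0.6] w 0.8017363874960384 z [ 0.002  0.    -1.   ]
turn deg -0.2
tool shift [ -0.8 -62.8  -4.8]
```

View pics/s3_top.png

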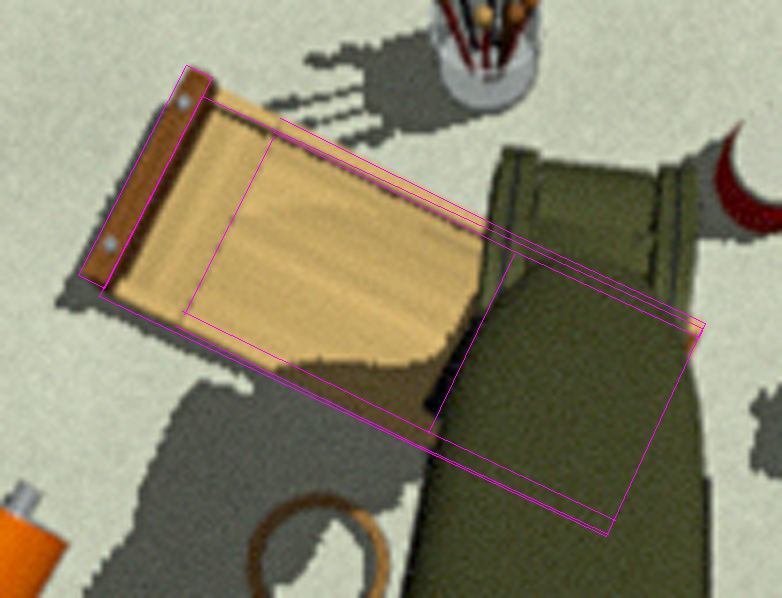

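View pics/s3_scene.png

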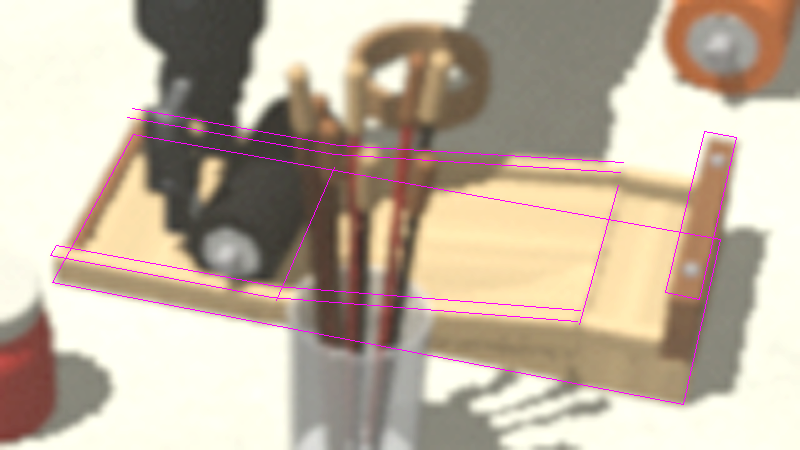

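Request:
{"fn": "step_arm", "kwargs": {"motion": [[[0,-1.5,0],0,0.6],[[0,-3.5,0],0,0.6],[[0,-6,0],0,0.6],[[0,-8.5,0],0,0.6],[[0,-11,0],0,0.6],[[0,-13.5,0],0,0.6],[[0,-16,0],0,0.6],[[0,-18.5,0],0,0.6],[[0,-21,0],0,0.6],[[0,-23.5,-0.2],0,0.6]]}}

```text
time: 7.47
tcp_pos: [515.1, -83.8, 37.3]
tcp_rot: [0.965, -0.262, 0.001, -0.0]
wrist_force: [-0.9, -1.6, 0.3]
gripper_width: 0.8
```

Request:
{"fn": "step_arm", "kwargs": {"motion": [[[0,-2.5,-0.3],0,0.6],[[0,-5,-0.6],0,0.6],[[0,-7.5,-1],0,0.6],[[0,-10,-1.4],0,0.6],[[0,-12.5,-1.8],0,0.6],[[0,-15,-2.1],0,0.6],[[0,-17.5,-2.5],0,0.6],[[0,-20,-2.8],0,0.6],[[0,-22.5,-3.2],0,0.6],[[0,-25,-3.5],0,0.6]]}}

```text
time: 8.3
tcp_pos: [527.9, -62.0, 40.9]
tcp_rot: [0.965, -0.262, 0.001, -0.0]
wrist_force: [0.1, -2.4, 1.7]
gripper_width: 0.805
```

```bash
python3 snap.py s4 100 0 63
```

```text
t 8.4 tcp [528.3 -61.5  40.9] ramp [-63.2  -0.9  40.9] F [-0.5 -0.2 -0.4] w 0.8019913424068672 z [ 0.002  0.001 -1.   ]
turn deg -0.2
tool shift [  -1.4 -163.3  -21.8]
```

View pics/s4_scene.png

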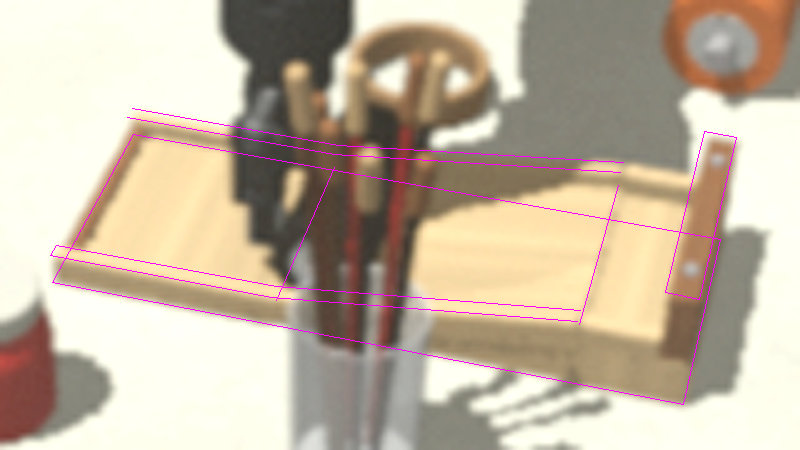

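View pics/s4_top.png

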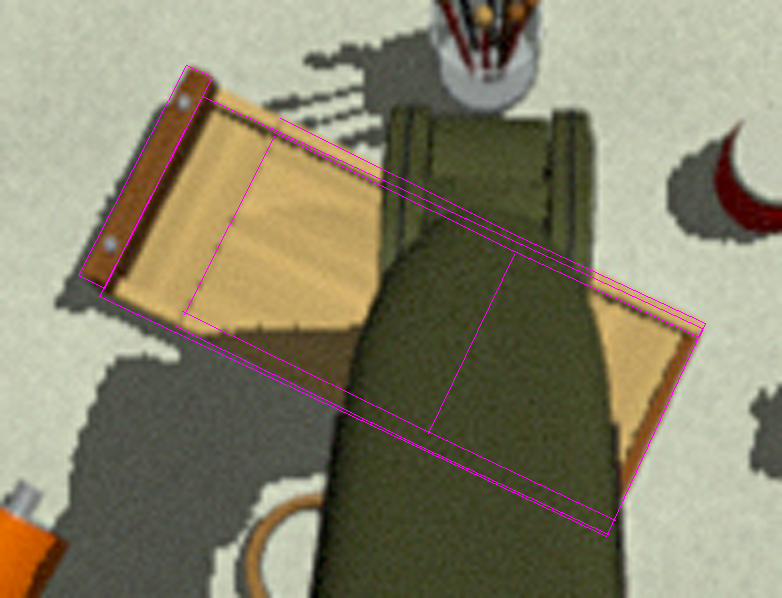

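```bash
python3 - <<'E'
from h import *
import cv2
C=cams()
c=C["top"]
def atz(c,u,z):
    Ki=np.linalg.inv(c[0]);R=c[1][:3,:3];o=-R.T@c[1][:3,3];d=R.T@Ki@[u[0],u[1],1]
    return o+d*(z-o[2])/d[2]
for u in[(275,88),(290,70),(322,55),(355,90),(285,115)]:
    print([atz(c,np.array(u)/3+[170,120],z)[:2].round() for z in(200,250)])
for u in [(400,165),(590,115),(490,110),(350,330)]:
    print("arm",[atz(c,np.array(u)/4.6+[170,160],z)[:2].round() for z in(200,250,300)])
im=cv2.resize(C["scene"][2][0:300,100:480],(760,600));cv2.imwrite("pics/w1.png",cv2.convertScaleAbs(im,alpha=1.5))
E
```

```text
[array([734., -41.]), array([718., -42.])]
[array([750., -56.]), array([733., -56.])]
[array([761., -85.]), array([744., -84.])]
[array([ 726., -112.]), array([ 710., -109.])]
[array([709., -48.]), array([693., -48.])]
arm [array([609., -19.]), array([597., -20.]), array([586., -22.])]
arm [array([ 629., -129.]), array([ 616., -126.]), array([ 604., -123.])]
arm [array([637., -73.]), array([624., -72.]), array([611., -71.])]
arm [array([517.,  16.]), array([509.,  13.]), array([502.,  11.])]
```

View pics/w1.png

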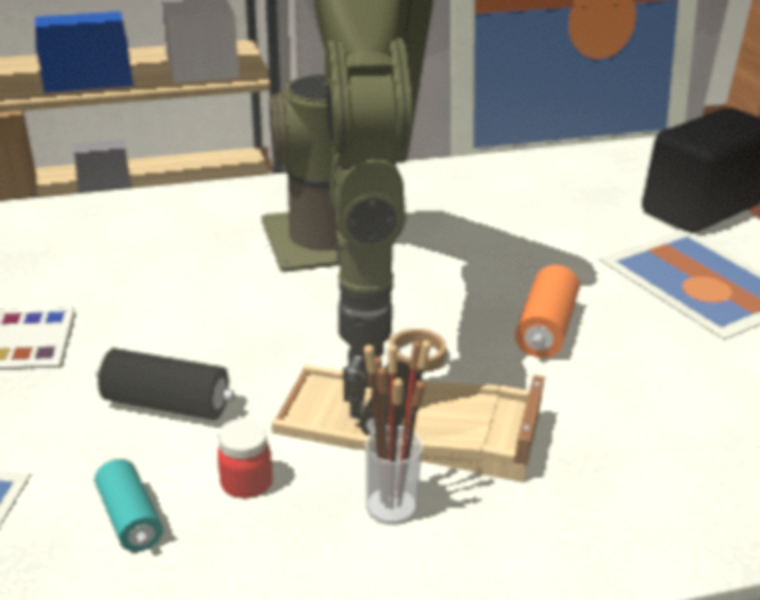

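Request:
{"fn": "step_arm", "kwargs": {"motion": [[[0,-1.5,-0.2],0,0.6],[[0,-3.5,-0.5],0,0.6],[[0,-6,-0.8],0,0.6],[[0,-8.5,-1.2],0,0.6],[[-0.3,-11,-1.5],0,0.6],[[-0.5,-13.5,-1.9],0,0.6],[[-0.5,-16,-2.3],0,0.6],[[-0.5,-18.5,-2.6],0,0.6],[[-0.5,-21,-3],0,0.6],[[-0.5,-23.5,-3.3],0,0.6]]}}

```text
time: 9.33
tcp_pos: [539.6, -40.8, 44.1]
tcp_rot: [0.965, -0.262, 0.001, -0.001]
wrist_force: [-2.1, -3.4, 1.5]
gripper_width: 0.799
```

Request:
{"fn": "step_arm", "kwargs": {"motion": [[[0,-2.5,-0.3],0,0.6],[[0,-5,-0.7],0,0.6],[[0,-7.5,-1],0,0.6],[[0,-10,-1.4],0,0.6],[[0,-12.5,-1.8],0,0.6],[[0,-15,-2.1],0,0.6],[[0,-17.5,-2.5],0,0.6],[[0,-20,-2.8],0,0.6],[[0,-22.5,-3.2],0,0.6],[[0,-25,-3.5],0,0.6]]}}

```text
time: 10.17
tcp_pos: [552.3, -19.1, 47.7]
tcp_rot: [0.965, -0.262, 0.001, -0.001]
wrist_force: [-2.1, -2.6, 2.3]
gripper_width: 0.797
```

Request:
{"fn": "step_arm", "kwargs": {"motion": [[[0,-2.5,-0.3],0,0.6],[[0,-5,-0.7],0,0.6],[[0,-7.5,-1],0,0.6],[[0,-10,-1.4],0,0.6],[[0,-12.5,-1.8],0,0.6],[[0,-15,-2.1],0,0.6],[[0,-17.5,-2.5],0,0.6],[[0,-20,-2.8],0,0.6],[[0,-22.5,-3.2],0,0.6],[[0,-25,-3.5],0,0.6]]}}

```text
time: 11.0
tcp_pos: [565.1, 2.7, 51.3]
tcp_rot: [0.965, -0.262, 0.001, -0.001]
wrist_force: [-1.0, -3.5, 0.7]
gripper_width: 0.804
```

```bash
python3 snap.py s5 96 0 63
```

```text
t 11.1 tcp [565.5   3.3  51.3] ramp [11.5 -0.4 51.3] F [ 0.3 -0.7 -0.1] w 0.8016325874884564 z [ 0.003  0.002 -1.   ]
turn deg -0.1
tool shift [ -0.6 -84.6 -11.4]
```

View pics/s5_scene.png

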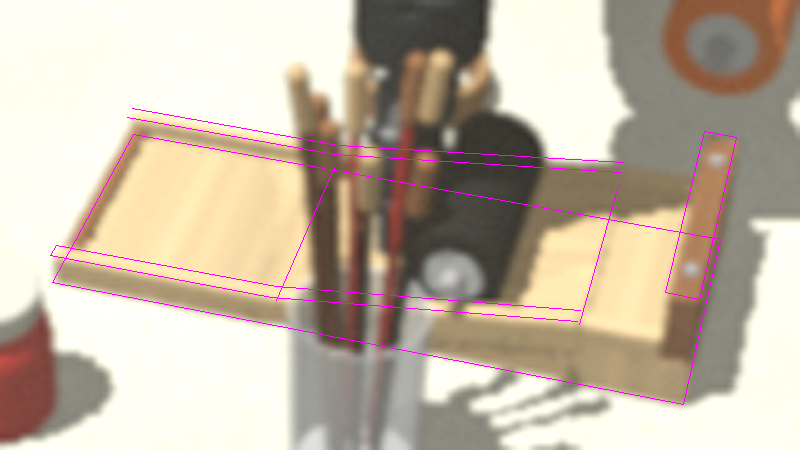

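View pics/s5_top.png

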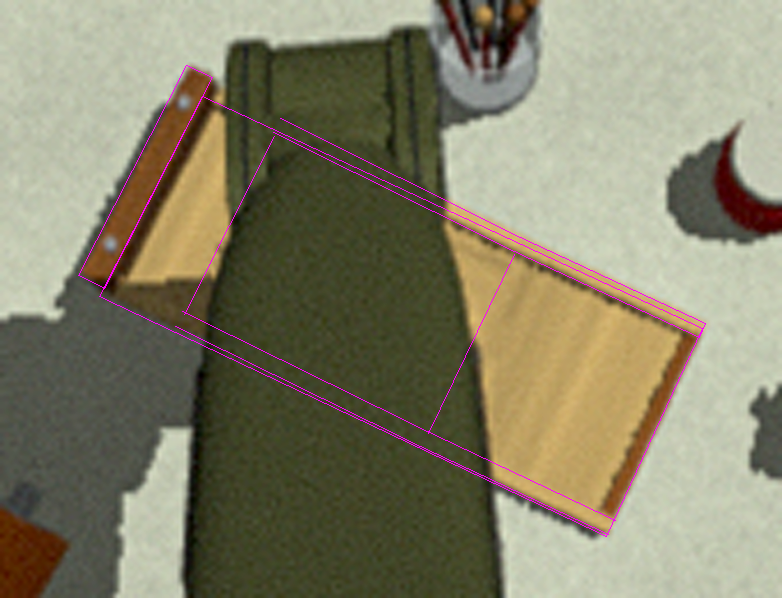

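Request:
{"fn": "step_arm", "kwargs": {"motion": [[[0,-1.5,-0.2],0,0.6],[[0,-3.5,-0.5],0,0.6],[[0,-6,-0.8],0,0.6],[[0,-8.5,-1.2],0,0.6],[[0,-11,-1.5],0,0.6],[[0,-13.5,-1.9],0,0.6],[[0,-16,-2.3],0,0.6],[[0,-18.5,-2.6],0,0.6],[[0,-21,-3],0,0.6],[[0,-23.5,-3.3],0,0.6]]}}

```text
time: 11.93
tcp_pos: [577.4, 23.7, 54.7]
tcp_rot: [0.965, -0.262, 0.001, -0.001]
wrist_force: [-1.6, -2.5, 2.1]
gripper_width: 0.802
```

Request:
{"fn": "step_arm", "kwargs": {"motion": [[[0,-2.5,-0.3],0,0.6],[[0,-5,-0.7],0,0.6],[[0,-7.5,-1],0,0.6],[[0,-10,-1.4],0,0.6],[[0,-12.5,-1.8],0,0.6],[[0,-15,-2.1],0,0.6],[[0,-17.5,-2.5],0,0.6],[[0,-20,-2.8],0,0.6],[[0,-22.5,-3.2],0,0.6],[[0,-25,-3.5],0,0.6]]}}

```text
time: 12.77
tcp_pos: [590.1, 45.5, 58.4]
tcp_rot: [0.965, -0.262, 0.001, -0.001]
wrist_force: [-1.0, -2.3, 1.9]
gripper_width: 0.802
```

Request:
{"fn": "step_arm", "kwargs": {"motion": [[[0,-2.2,-0.3],0,0.6],[[0,-4.2,-0.6],0,0.6],[[0,-6.2,-0.9],0,0.6],[[0,-8.2,-1.1],0,0.6],[[0,-10,-1.4],0,0.6],[[0,-11.7,-1.6],0,0.6],[[0,-13.3,-1.8],0,0.6],[[0,-14.8,-2],0,0.6],[[0,-16.3,-2.1],0,0.6],[[0,-17.8,-2.2],0,0.6]]}}

```text
time: 13.6
tcp_pos: [599.2, 60.9, 60.6]
tcp_rot: [0.965, -0.262, 0.001, -0.001]
wrist_force: [-1.2, -3.9, 1.8]
gripper_width: 0.799
```

```bash
python3 snap.py s6 96 0 62
```

```text
t 13.7 tcp [599.5  61.4  60.7] ramp [78.7 -0.6 60.7] F [-0.5 -2.2  1.4] w 0.7956417806875852 z [ 0.003  0.003 -1.   ]
turn deg -0.1
tool shift [ -0.6 -17.3  -1.3]
```

View pics/s6_scene.png

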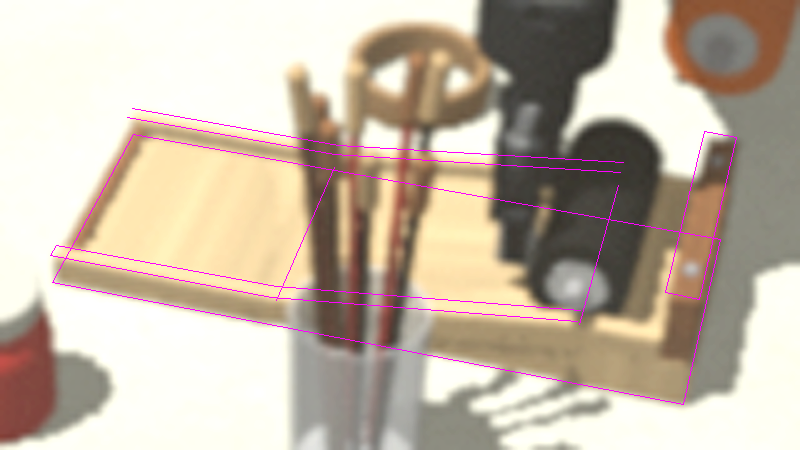

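View pics/s6_top.png

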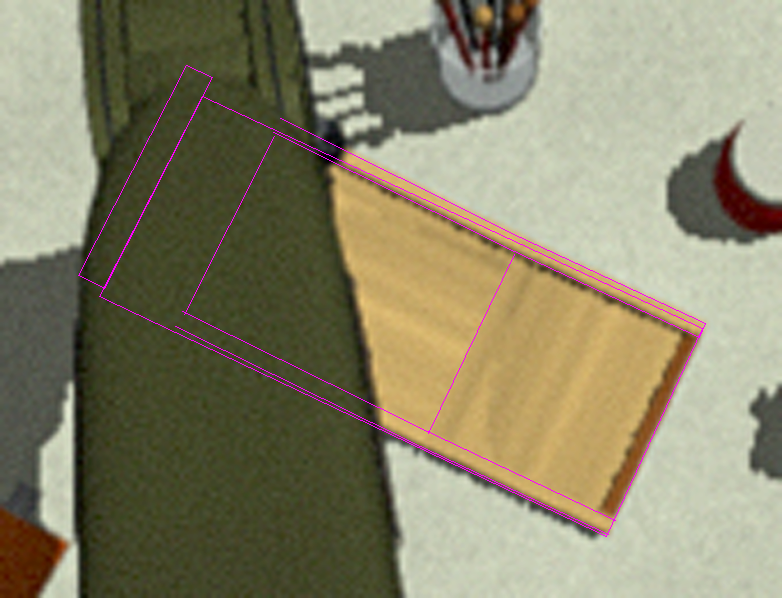

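Request:
{"fn": "step_arm", "kwargs": {"motion": [[[0,-1.2,0],0,0.6],[[0,-2.7,0],0,0.6],[[0,-4.2,0],0,0.6],[[0,-5.7,0],0,0.6],[[0,-7.2,0],0,0.6],[[0,-8.7,0],0,0.6],[[0,-10.2,0],0,0.6],[[0,-11.5,0],0,0.6],[[0,-12.5,0],0,0.6],[[0,-13,0],0,0.6]]}}

```text
time: 14.53
tcp_pos: [606.1, 72.7, 60.7]
tcp_rot: [0.965, -0.261, 0.001, -0.002]
wrist_force: [0.3, -1.0, 0.7]
gripper_width: 0.796
```

```bash
python3 snap.py s7 96 0 62
```

```text
t 14.6333 tcp [606.   72.7  60.7] ramp [91.8 -0.6 60.7] F [ 0.5  0.1 -0.5] w 0.801046035059033 z [ 0.003  0.003 -1.   ]
turn deg -0.1
tool shift [-0.6 -4.2 -1.3]
```

View pics/s7_scene.png

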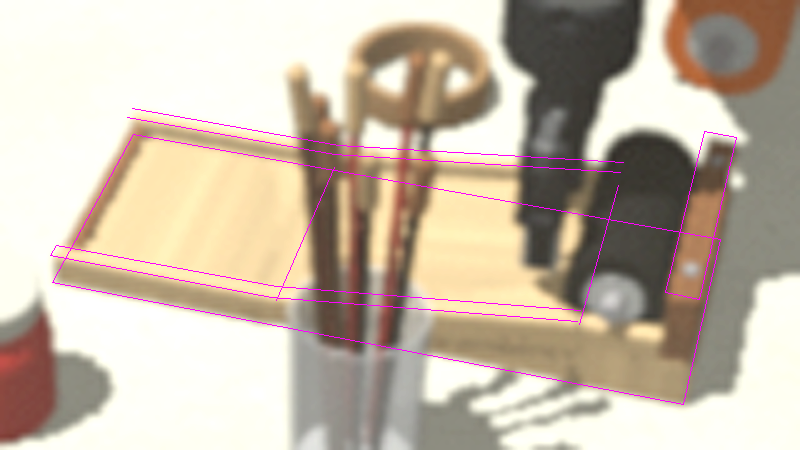

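Request:
{"fn": "step_arm", "kwargs": {"motion": [[[0,3,0],0,0.6],[[0,8,0],0,0.6],[[0,14,0],0,0.6],[[0,20,0],0,0.6],[[0,25,-3],0,0.6],[[0,28,-12],0,0.6],[[0,30,-28],0,0.6],[[0,30,-48],0,0.6],[[0,30,-70],0,0.6],[[0,30,-90],0,0.6]]}}

```text
time: 15.47
tcp_pos: [590.6, 46.1, 152.6]
tcp_rot: [0.965, -0.262, 0.001, -0.002]
wrist_force: [0.2, -0.1, -0.5]
gripper_width: 0.801
```

```bash
python3 snap.py s8 300 60 250
```

```text
t 15.5667 tcp [593.4  46.4 155.3] ramp [ 62.7  -2.9 155.3] F [0.8 0.3 0.6] w 0.8006934013208268 z [ 0.011  0.004 -1.   ]
turn deg -0.1
tool shift [ -62.7 -237.9  -93.1]
```

View pics/s8_scene.png

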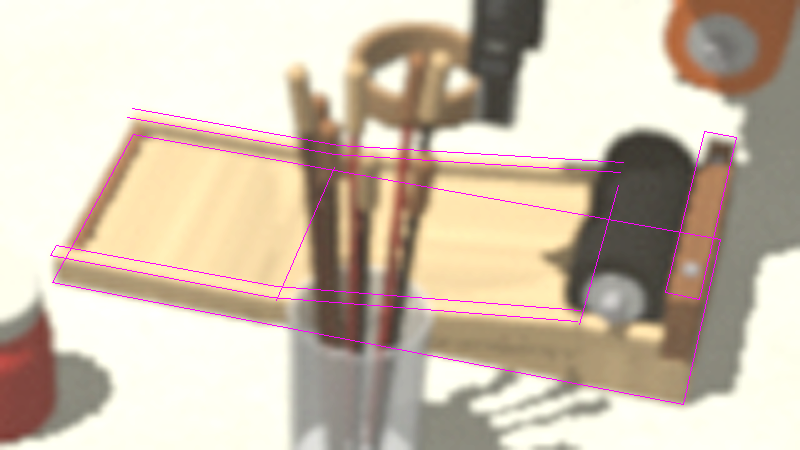

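Request:
{"fn": "step_arm", "kwargs": {"motion": [[[-5,0,-20],0,0.6],[[-20,-3,-45],0,0.6],[[-45,-10,-65],0,0.6],[[-75,-18,-80],0,0.6],[[-105,-28,-80],0,0.6],[[-140,-40,-80],0,0.6],[[-175,-50,-80],0,0.6],[[-210,-60,-80],0,0.6],[[-240,-70,-80],0,0.6],[[-264,-77,-80],0,0.6]]}}

```text
time: 16.4
tcp_pos: [401.4, 246.9, 233.8]
tcp_rot: [0.965, -0.261, 0.004, -0.003]
wrist_force: [-0.2, 0.5, 0.4]
gripper_width: 0.802
```

```bash
python3 snap.py s9; python3 -c "
from h import *
import cv2
cv2.imwrite('pics/t9.png',optics.read_camera('top')['color'])
c=optics.read_camera('scene');c=(c['camera_matrix'],c['world_to_cam'])
p=np.load('ramp.npy')
for x,z in((136,58),(120,62)):print((proj(c,T(p,[[x,-74,z]]))[0]+[.5+.5,.5+.66]-[225,160])*5)"
```

```text
t 16.5 tcp [400.7 247.4 233.7] ramp [139.6 264.7 233.7] F [ 0.  -0.8 -0.2] w 0.8014168389619768 z [ 0.009  0.004 -1.   ]
turn deg 0.1
[612.14548629 310.883843  ]
[583.07236855 299.6110938 ]
```

View pics/s9_top.png

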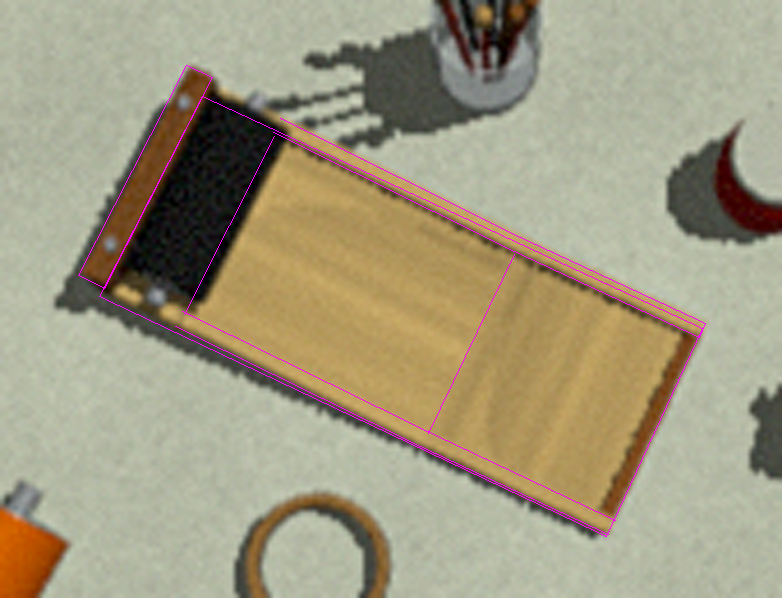

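View pics/t9.png

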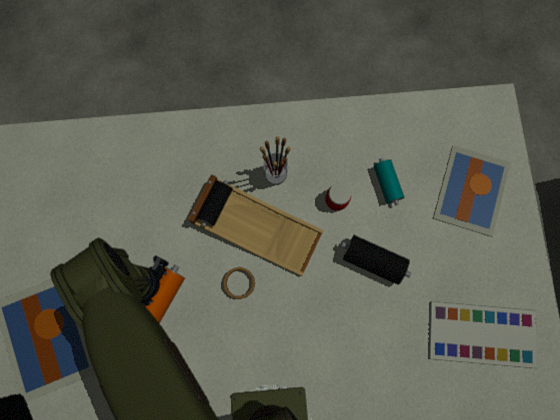

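View pics/s9_scene.png

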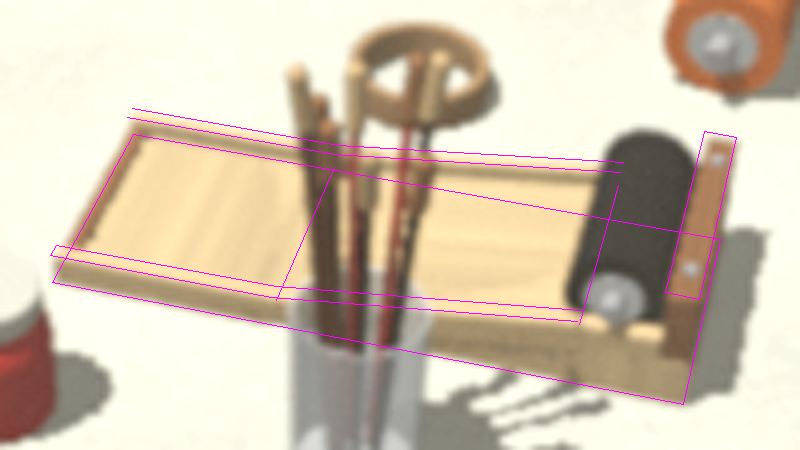

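```bash
python3 -c "
from h import *
c=optics.read_camera('top');c=(c['camera_matrix'],c['world_to_cam'])
p=np.load('ramp.npy')
print((proj(c,T(p,[[136,-71,58],[136,71,58],[120,-71,62],[120,71,62]]))+.5-[170,160])*4.6)
print(ctrl.job_done(),ctrl.sense()['time'])"
```

```text
[[253.23501444 107.11339373]
 [151.06528043 307.52795603]
 [275.26538136 116.03690542]
 [173.11703257 317.36936852]]
the job is handed in; nothing more can be done
the job is handed in; nothing more can be done
```

The black roller is resting in the seat at the top of the ramp, against the wooden stop. I pushed it up from behind with the half-spread fingertips at about 2–3 cm/s, without pinching or lifting it. I then backed the arm off and handed the job in at about 16.6 s.

- **Position:** In the last pictures the roller lies square against the stop. In the top view its axle stubs are at about (257, 102) and (157, 297) on the enlarged crop. A roller seated at ramp x = 136 mm should show them at about (253, 107) and (151, 308). The differences of 6–12 crop pixels are about 4–7 mm, and lie mostly across the ramp. The scene view also has its stub about 11 crop pixels higher than predicted. These gaps are somewhat more than the stated 2 mm calibration. My pixel readings and ramp fit were also off by about 1 image pixel (roughly 3 mm). The roller did not move between the two pictures taken after the arm let go.
- **Forces and bystanders:** The wrist force stayed below about 5 N at every reading. In the last pictures the jar, tub, tape and the look-alike rollers are where they started, though I only judged that by eye.

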